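Roll the paint caddy into its taped bay

TASK

Take the little paint caddy by its handle and roll it forwards until all four swivel castors trail straight behind, then steer it front first through the open end of the blue taped bay and leave it standing squarely inside the tape, with the castors still trailing straight towards the handle end. Keep its wheels on the table (do not lift or tip it) and the paint tin standing on it, and leave the other things alone.

Things in the scene. Friction and masses are not known exactly. Their poses are not given: they have to be found in the camera images.
- caddy: Plywood caddy on four swivel castors, carrying a paint tin. Origin at its middle at table level (z = 0, wheels down); +x is its front (away from the handle), +y its left. Deck 180 (x) x 140 (y) mm, top 50 mm above the table, with a dark rim up to 62 mm. About 0.7 kg without the tin; rolls any way with under 1 N once the castors have swung round, and has no brake.
- handle (a point): Middle of the caddy's handle, 135 mm above the table, at x = -74 mm in the caddy's frame: a round wooden grip, 22 mm thick, 84 mm long, level, running across the caddy (along its y), on two steel uprights at y = +-55 mm. Fixed to the caddy. Pinch it from above, fingers closing along the caddy's x; the tin stands at least 45 mm from its middle. Axes as the caddy's.
- paint_tin: Red paint tin standing loose on the front part of the deck, 78 mm across, 78 mm tall; origin at the centre of its underside. 0.24 kg (varies by a quarter).
- bay: Parking bay on the table, a U of blue tape 19 mm wide and flat: inside it is 230 mm long (x) and 180 mm wide (y). Origin at the centre of the inside, at table level; +x points from the open mouth to the closed end, so a caddy parked front first has its x along the bay's x. The mouth is at x = -115 mm, the closed end at x = +115 mm.
- castor_fl (a joint): Swivel angle of the front left castor, rad: 0 when its wheel trails straight behind (towards the caddy's -x, the handle end), as after rolling forwards; growing anticlockwise from above; turns without stops, so it may differ by full turns. It swings freely; starts well off straight.
- castor_fr (a joint): Swivel angle of the front right castor, rad: 0 when its wheel trails straight behind (towards the caddy's -x, the handle end), as after rolling forwards; growing anticlockwise from above; turns without stops, so it may differ by full turns. It swings freely; starts well off straight.
- castor_rl (a joint): Swivel angle of the rear left castor, rad: 0 when its wheel trails straight behind (towards the caddy's -x, the handle end), as after rolling forwards; growing anticlockwise from above; turns without stops, so it may differ by full turns. It swings freely; starts well off straight.
- castor_rr (a joint): Swivel angle of the rear right castor, rad: 0 when its wheel trails straight behind (towards the caddy's -x, the handle end), as after rolling forwards; growing anticlockwise from above; turns without stops, so it may differ by full turns. It swings freely; starts well off straight.
- axle_fl (a point): Centre of the front left castor's wheel (30 mm across, 14 mm wide), 15 mm above the table. The wheel centre stands 15 mm off its vertical swivel axis, which lies at x = +60, y = +40 mm in the caddy's frame.
- axle_fr (a point): Centre of the front right castor's wheel (30 mm across, 14 mm wide), 15 mm above the table. The wheel centre stands 15 mm off its vertical swivel axis, which lies at x = +60, y = -40 mm in the caddy's frame.
- axle_rl (a point): Centre of the rear left castor's wheel (30 mm across, 14 mm wide), 15 mm above the table. The wheel centre stands 15 mm off its vertical swivel axis, which lies at x = -60, y = +40 mm in the caddy's frame.
- axle_rr (a point): Centre of the rear right castor's wheel (30 mm across, 14 mm wide), 15 mm above the table. The wheel centre stands 15 mm off its vertical swivel axis, which lies at x = -60, y = -40 mm in the caddy's frame.
- corner_fl (a point): Front left corner of the caddy's deck, on its top: x = +90, y = +70, z = 50 mm in the caddy's frame.
- corner_fr (a point): Front right corner of the caddy's deck, on its top: x = +90, y = -70, z = 50 mm in the caddy's frame.
- corner_rl (a point): Rear left corner of the caddy's deck, on its top: x = -90, y = +70, z = 50 mm in the caddy's frame.
- corner_rr (a point): Rear right corner of the caddy's deck, on its top: x = -90, y = -70, z = 50 mm in the caddy's frame.
- glue_bottle: Bystander: white glue bottle with orange nozzle, 54 mm across, 143 mm tall; origin at the centre of its underside.
- sanding_block: Bystander: pale sanding block, 65 x 100 x 26 mm; origin at the centre of its underside.
Mind the look-alikes: they are no part of the job. Leave any orange look-alike of the paint_tin alone.

How it is judged:
On the way:
1. all four castors trail straight behind (within 30 degrees) while the caddy is still at least 120 mm from its place in the bay (x of each of axle_fl, axle_fr in the frame of caddy below 0.047 m and x of each of axle_rl, axle_rr in the frame of caddy below -0.073 m and horizontal distance between caddy and bay above 0.12 m), for 0.1 s.
At the end, for the whole second after the job is handed in: The caddy stands still, wheels down, inside the taped U (no deck corner more than 5 mm over the inner lines), front to the closed end, square within 0.2 rad; all castors trail towards the handle within 30 degrees; the tin stands upright on the deck (x of each of corner_fl, corner_fr in the frame of bay below 0.12 m and y of each of corner_fl, corner_rl in the frame of bay below 0.095 m and y of each of corner_fr, corner_rr in the frame of bay above -0.095 m and x of each of corner_rl, corner_rr in the frame of bay above -0.12 m and x of handle in the frame of bay below -0.03 m and angle between the x axis of caddy and the x axis of bay, either way round below 0.2 rad and x of each of axle_fl, axle_fr in the frame of caddy below 0.047 m and x of each of axle_rl, axle_rr in the frame of caddy below -0.073 m and angle between caddy's own z axis and vertical below 0.06 rad and height (world z) of caddy below 0.006 m and linear speed of caddy below 0.01 m/s and angle between paint_tin's own z axis and vertical below 0.1 rad and z of paint_tin in the frame of caddy between 0.04 and 0.06 m and horizontal distance between paint_tin and caddy below 0.08 m); the robot touches nothing.
It fails at once if the caddy is lifted (15 mm) or tipped (0.2 rad) (height (world z) of caddy above 0.015 m or angle between caddy's own z axis and vertical above 0.2 rad).
It fails at once if the tin tips over or leaves the caddy (angle between paint_tin's own z axis and vertical above 0.4 rad or horizontal distance between paint_tin and caddy above 0.1 m).
It fails at once if a bystander is moved by more than 25 mm (distance of any of glue_bottle, sanding_block from where it was at the start of the episode above 0.025 m).
It also fails if it takes over 48 s, if anything falls off the work surface, if the arm or the gripper's body presses on something with over 40 N, if the wrist force passes 120 N, or if a joint passes its speed limit or range.

ROBOT

A 6-joint arm with a two-finger parallel gripper is mounted at the origin on a cart in front of the work surface, level with it; the furniture and walls round the work are solid. World frame = base frame: x ahead of the robot, y to its left, z up, the work surface at z = 0. Lengths are in m, angles in rad, forces in N, time in s.
With the tool pointing down it reaches from about 0.3 to 0.75 m from the base axis. Payload 8.5 kg.
Tool frame: the origin (TCP) lies at the centre of the arm's flange, where the gripper is bolted on; the fingertips stand 166 mm ahead of it and the grasp point (between the pads) lies 147 mm ahead of it; y points along the fingers, z is the direction in which the jaws open and shut, and the axes are right-handed (so a half turn about y gives the same grasp; the last joint's range is limited). The gripper opens to 88 mm and grips with 3 to 60 N. Pads are 18 mm wide; open, the fingers measure 123 mm over their backs; the gripper's body (75 mm by 187 mm) begins 45 mm behind the grasp point.
Start: joints at [0.999, 0.381, 1.297, -0, 1.464, -0.215], TCP at [0.192, 0.515, 0.405] pointing down, gripper open.
Joint ranges: [-3.11, 3.11], [-0.89, 2.33], [0.22, 2.48], [-1.42, 4.56], [0.17, 2.85], [-2.88, 2.88]. Speed limits (rad/s): [2.39, 2.39, 3.14, 3.14, 3.14, 3.14].

INTERFACE

Orientations are given as a unit quaternion [w, x, y, z].
In Python, from rig import env, fingers, vision gives the robot as it stands. Calls block until the motion is done:
- env.movep(position, orientation): joint-space move of the TCP to a pose.
- env.move_l(position, v=0.15, orientation=None, until_force=None): straight line of the TCP; orientation=None keeps the orientation; v is the mean speed in m/s. With until_force (N) it stops when the force on the tool has changed by that much, and returns True; else False.
- env.goto_joints(angles): joint-space move.
- fingers.gripper_to(opening, force=None): finger opening in m; force is the grip in N (None keeps the last); returns when the fingers have stopped.
- env.wait(seconds).
- env.inverse_kinematics(position, orientation): joint angles nearest the present ones, or None.
- env.sense(): the state.
- vision.get_image(name): name is "side" or "top" or "wrist"; returns a dict with "color" (480x640x3 uint8, red, green, blue), "depth" (480x640 float32, m along the optical axis (not along the pixel's ray), 0 where there is no reading), "vertical_fov" (degrees; the focal length in pixels is half the picture's height over the tangent of half this angle, whatever the lens; pixels are square), "cx", "cy" (the principal point, pixels), "rvec" (rotation vector, rad) and "tvec" (3), from world to camera coordinates, as OpenCV has them; the wrist camera has in their place "mount" (4x4, takes a point from camera to tool coordinates, whose origin is the TCP and whose axes are the tool frame's). Camera axes: x right, y down, z forward; pixel columns grow to the right and rows downward; lengths in m; the calibration is good to about 2 mm. A picture is of the moment at which its call begins: read the wrist's pose just before it.
A pose or a line that the arm cannot do raises env.PlanningError and nothing moves.
- env.close_job(): hands the job in, once; it reports no verdict.
The state is a dict: "time_s": time; "joints": joint angles; "dq": joint speeds; "joint_torque": joint torques, N m; "tcp_pos": TCP position; "ee_rot": TCP orientation; "wrist_force": force on the tool from outside, world axes, zero at the start; "torque": the same for the moment, N m; "gripper_width": finger opening in m.
Only numpy, scipy, OpenCV 4.12 (cv2) and the standard library are available. Lean on these libraries where they do the work, as an engineer would, in place of code of your own. Each camera call takes 0.05 s, during which the arm holds its last target.

## Working session

There is one attempt and no reset: what is moved stays moved. The work goes in short steps, each a Python script; the robot and the scene stay as the last script left them, time stands still between calls to the robot, and variables do not carry over. Pictures are saved under pics/ and viewed, and the job is handed in when it is done.

```bash
ls; mkdir -p pics; python3 - <<'E'
from rig import env, fingers, vision
import cv2
s=env.sense(); print(s)
for n in("top","side","wrist"):
    im=vision.get_image(n); cv2.imwrite(f"pics/{n}0.png",im["color"][:,:,::-1])
    print(n,{k:v for k,v in im.items() if k not in("color","depth")})
E
```

```text
pics
{'time_s': 0.0, 'joints': array([ 9.98699323e-01,  3.81216434e-01,  1.29824757e+00, -3.23397334e-05,
        1.46361924e+00, -2.15312469e-01]), 'dq': array([ 0.00094812,  0.00127566,  0.00021244, -0.00168114,  0.00168112,
       -0.00067504]), 'joint_torque': array([-1.63820085e-03, -4.37926090e+01, -2.24555665e+01,  7.12773716e-02,
        3.52871383e-02, -1.19657302e-04]), 'tcp_pos': array([0.19208414, 0.51532563, 0.40413107]), 'ee_rot': array([-0.69539416,  0.69637625, -0.12566481,  0.12528148]), 'wrist_force': array([ 0.26566947, -0.52509139, -0.3489016 ]), 'torque': array([-0.00809187,  0.01731638,  0.00345841]), 'gripper_width': 0.08762492663752686}
top {'vertical_fov': 50.95449460669289, 'cx': 323.64725783846626, 'cy': 242.79556397233563, 'rvec': array([ 2.17145643, -2.14886035,  0.11556197]), 'tvec': array([-0.07096659,  0.58969077,  1.32579981])}
side {'vertical_fov': 49.81155984883437, 'cx': 329.26235369317914, 'cy': 232.75412689140362, 'rvec': array([ 2.04202688, -0.49196862,  0.29948839]), 'tvec': array([-0.5450354 ,  0.20170373,  1.35436694])}
wrist {'vertical_fov': 62.526502029981344, 'cx': 315.5148845004203, 'cy': 239.69536378728094, 'mount': array([[-4.84146865e-04,  9.61311228e-01,  2.75464132e-01,
        -7.03313557e-02],
       [ 3.48699665e-04, -2.75463985e-01,  9.61311329e-01,
         1.90199488e-02],
       [ 9.99999822e-01,  5.61470116e-04, -2.01843878e-04,
        -2.80279975e-04],
       [ 0.00000000e+00,  0.00000000e+00,  0.00000000e+00,
         1.00000000e+00]])}
```

View pics/top0.png

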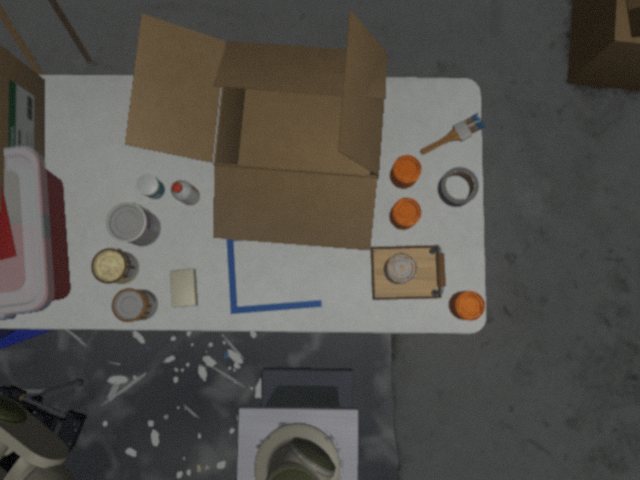

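View pics/side0.png

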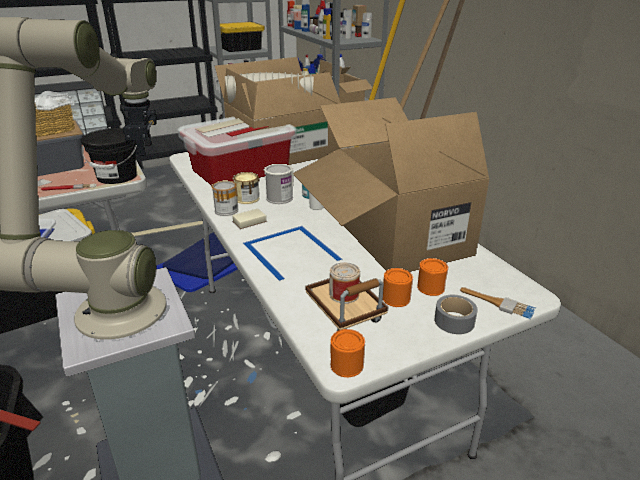

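```bash
cat > h.py <<'E'
from rig import env, fingers, vision
import cv2, numpy as np
from scipy.spatial.transform import Rotation as R
def cam(im,n,s=None):
    f=240/np.tan(np.radians(im["vertical_fov"])/2)
    K=np.array([[f,0,im["cx"]],[0,f,im["cy"]],[0,0,1]])
    if n!="wrist":
        Rw=R.from_rotvec(im["rvec"]).as_matrix().T; t=-Rw@im["tvec"]
    else:
        q=s["ee_rot"]; Rt=R.from_quat(q,scalar_first=True).as_matrix(); M=im["mount"]
        Rw=Rt@M[:3,:3]; t=Rt@M[:3,3]+s["tcp_pos"]
    return K,Rw,t
def ray(px,z,c):
    K,Rw,t=c; d=Rw@np.linalg.solve(K,[px[0],px[1],1.]); return t+d*(z-t[2])/d[2]
def cloud(im,c):
    K,Rw,t=c; v,u=np.mgrid[:480,:640]; d=im["depth"]
    P=np.stack([(u-K[0,2])/K[0,0]*d,(v-K[1,2])/K[1,1]*d,d],-1)
    return P@Rw.T+t
def grab(n):
    s=env.sense(); im=vision.get_image(n); return im,cam(im,n,s),s
def proj(P,c):
    K,Rw,t=c; q=(np.atleast_2d(P)-t)@Rw@K.T; return q[:,:2]/q[:,2:]
E
python3 - <<'E'
from h import *
im,c,s=grab("top"); P=cloud(im,c)
for p in [(405,170),(406,213),(468,305),(401,268),(375,275),(442,255),(440,285),(300,220),(230,220),(360,230),(372,170),(182,287),(182,190),(250,280),(360,80),(380,100)]:
    print("top",p,P[p[1],p[0]].round(3))
im2,c2,s=grab("side");P2=cloud(im2,c2)
for k,(im,c,P) in {"top":(im,c,P),"side":(im2,c2,P2)}.items():
    h=cv2.cvtColor(im["color"],cv2.COLOR_RGB2HSV)
    m=(h[...,0]>100)&(h[...,0]<125)&(h[...,1]>120)
    W=np.array([[ray((u,v),0,c) for u in range(640)] for v in range(480)])
    m&=(abs(W[...,0]-.4)<.25)&(W[...,1]>-.2)&(W[...,1]<.3)
    m&=(abs(P[...,2])<.03)
    q=W[m]; print(k,len(q),q.min(0),q.max(0)); np.save(f"/tmp/{k}.npy",q)
v=cv2.resize(im2["color"][200:400,200:440],None,fx=3,fy=3)
cv2.imwrite("pics/sidec.png",v[:,:,::-1])
import numpy as np
t=grab("top")[0]["color"]; cv2.imwrite("pics/topc.png",cv2.resize(t[200:340,200:500],None,fx=2.6,fy=2.6)[:,:,::-1])
E
```

```text
top (405, 170) [ 0.784 -0.28   0.071]
top (406, 213) [ 0.667 -0.281  0.074]
top (468, 305) [ 0.428 -0.439  0.072]
top (401, 268) [ 0.519 -0.26   0.121]
top (375, 275) [ 0.504 -0.201  0.051]
top (442, 255) [ 0.55  -0.358  0.144]
top (440, 285) [ 0.477 -0.352  0.142]
top (300, 220) [ 0.621 -0.011  0.225]
top (230, 220) [0.62  0.153 0.222]
top (360, 230) [ 0.6   -0.15   0.221]
top (372, 170) [ 0.723 -0.172  0.297]
top (182, 287) [0.468 0.317 0.02 ]
top (182, 190) [0.717 0.304 0.1  ]
top (250, 280) [ 0.49   0.137 -0.004]
top (360, 80) [ 0.897 -0.14   0.37 ]
top (380, 100) [ 0.89  -0.191  0.282]
top 704 [ 0.40187345 -0.0564308   0.        ] [5.99363926e-01 2.00379668e-01 2.22044605e-16]
side 530 [ 0.40084611 -0.05698678  0.        ] [6.33553802e-01 2.04522067e-01 1.11022302e-16]
```

View pics/sidec.png

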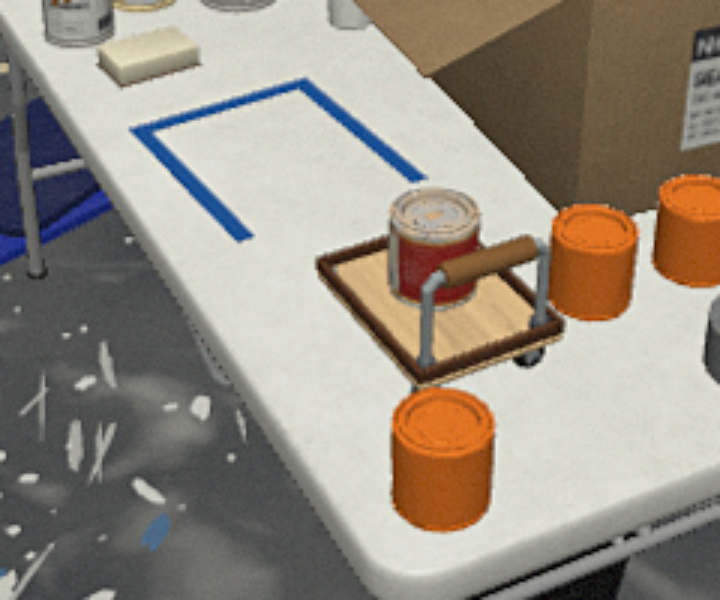

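View pics/topc.png

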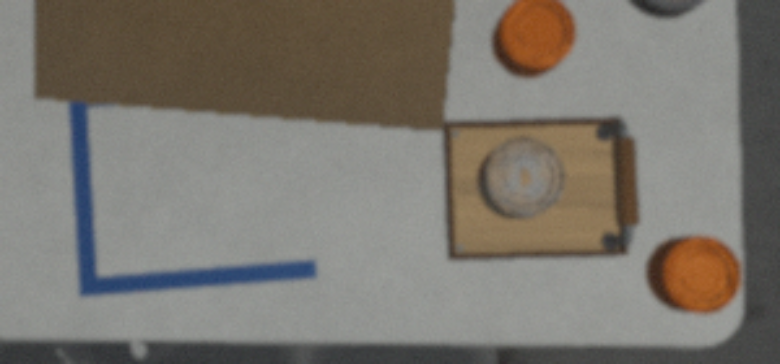

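```bash
python3 - <<'E'
from h import *
from scipy.optimize import least_squares
def sd(p,a,b): # segment distance
    d=b-a; t=np.clip(((p-a)@d)/(d@d),0,1); return np.linalg.norm(p-a-t[:,None]*d,axis=1)
def U(p):
    w=.0095
    A=[(-.115,.09+w),(.115+w,.09+w),(.115+w,-.09-w),(-.115,-.09-w)]
    A=[np.array(a) for a in A]
    return np.min([sd(p,A[i],A[i+1]) for i in range(3)],axis=0)
for k in("top","side","both"):
    q=np.concatenate([np.load(f"/tmp/{j}.npy") for j in("top","side")]) if k=="both" else np.load(f"/tmp/{k}.npy")
    q=q[:,:2]
    def f(x):
        c,s=np.cos(x[2]),np.sin(x[2]); p=(q-x[:2])@np.array([[c,-s],[s,c]]); return U(p)
    best=min((least_squares(f,[.5,y,np.pi/2+a],loss='soft_l1',f_scale=.006) for y in(.05,.08) for a in(-.1,0,.1)),key=lambda r:r.cost)
    print(k,best.x,np.sqrt(np.mean(best.fun**2)),np.percentile(best.fun,[50,90,99]))
# flap
im,c,s=grab("top");P=cloud(im,c)
m=(P[...,2]>.15)&(P[...,0]<.66)&(P[...,1]>-.25)&(P[...,1]<.2)
q=P[m]
for y in np.arange(-.2,.2,.04):
    a=q[abs(q[:,1]-y)<.01]
    if len(a): i=a[:,0].argmin(); print(round(y,2),a[i].round(3))
# caddy deck from depth
m=(abs(P[...,2]-.053)<.012)&(P[...,1]<-.15)&(P[...,1]>-.42)&(P[...,0]<.60)&(P[...,0]>.44)
h=cv2.cvtColor(im["color"],cv2.COLOR_RGB2HSV)
m2=m.astype(np.uint8)
pts=P[m][:,:2].astype(np.float32)
print(len(pts),cv2.minAreaRect(pts))
mh=(P[...,2]>.125)&(P[...,1]<-.31)&(P[...,1]>-.4)&(P[...,0]<.60)&(P[...,0]>.42)
print("handle",len(P[mh]),P[mh].mean(0),P[mh].min(0),P[mh].max(0),cv2.minAreaRect(P[mh][:,:2].astype(np.float32)))
mt=(P[...,2]>.115)&(P[...,1]<-.2)&(P[...,1]>-.31)&(P[...,0]<.60)&(P[...,0]>.42)
print("tin",P[mt].mean(0),P[mt].min(0),P[mt].max(0))
E
```

```text
top [0.51759201 0.06379692 1.65938975] 0.003563916674860603 [0.00306955 0.0055336  0.00641116]
side [0.51743761 0.06426917 1.66259041] 0.0044232241560152935 [0.00381223 0.00681414 0.00787898]
both [0.51753241 0.06392991 1.66073346] 0.003959595143877061 [0.00334884 0.00612406 0.00756126]
-0.16 [ 0.557 -0.161  0.209]
-0.12 [ 0.559 -0.126  0.207]
-0.08 [ 0.021 -0.084  0.151]
-0.04 [ 0.038 -0.048  0.202]
0.0 [0.041 0.01  0.213]
0.04 [0.037 0.046 0.204]
0.08 [0.573 0.072 0.207]
0.12 [0.576 0.115 0.205]
0.16 [0.579 0.166 0.209]
2639 ((0.5118257999420166, -0.30375388264656067), (0.14505045115947723, 0.22884604334831238), 0.7912543416023254)
handle 355 [ 0.51500005 -0.35306492  0.14068437] [ 0.45732976 -0.366257    0.12502516] [ 0.57475938 -0.34204795  0.1504751 ] ((0.5160703659057617, -0.353680819272995), (0.11760196834802628, 0.022433698177337646), 2.8834424018859863)
tin [ 0.5205572  -0.26077662  0.12171589] [ 0.48364415 -0.29738069  0.11507026] [ 0.55949407 -0.22266795  0.13201118]
```

```bash
python3 - <<'E'
from h import *
im,c,s=grab("top")
for p in [(445,124),(618,119),(628,252),(450,258)]:
    print(ray((p[0]/2.6+200-.3,p[1]/2.6+200-.3),.062,c).round(4))
P=cloud(im,c)
mh=(P[...,2]>.135)&(P[...,1]<-.31)&(P[...,1]>-.4)&(P[...,0]<.60)&(P[...,0]>.42)
q=P[mh]; x=q[:,0]
l=cv2.fitLine(q[:,:2].astype(np.float32),cv2.DIST_L2,0,.01,.01).ravel(); print("handle line",l,len(q))
v=cv2.resize(im["color"][230:340,350:490],None,fx=5.5,fy=5.5,interpolation=cv2.INTER_CUBIC); cv2.imwrite("pics/cad.png",v[:,:,::-1])
# IK checks
def q_of(yaw,flip=0):
    # tool z along caddy +x (yaw), tool y down
    z=np.array([np.cos(yaw),np.sin(yaw),0])*(-1 if flip else 1); y=np.array([0,0,-1.]); x=np.cross(y,z)
    return R.from_matrix(np.stack([x,y,z],1)).as_quat(scalar_first=True)
for fl in(0,1):
  for p,yaw in [((.514,-.355,.282),1.6),((.514,-.355,.40),1.6),((.52,-.01,.282),1.66),((.52,-.01,.42),1.66)]:
    r=env.inverse_kinematics(p,q_of(yaw,fl)); print(fl,p,None if r is None else np.round(r,2))
E
```

```text
[ 0.5762 -0.1896  0.062 ]
[ 0.5831 -0.3648  0.062 ]
[ 0.4491 -0.3729  0.062 ]
[ 0.4412 -0.1946  0.062 ]
handle line [ 0.99937946  0.03522425  0.5148097  -0.35355228] 303
0 (0.514, -0.355, 0.282) [-0.79  0.61  1.26 -0.    1.27 -2.39]
0 (0.514, -0.355, 0.4) [-0.79  0.52  1.08 -0.    1.54 -2.39]
0 (0.52, -0.01, 0.282) [-0.25  0.46  1.57 -0.    1.12 -1.91]
0 (0.52, -0.01, 0.42) [-0.25  0.32  1.35 -0.    1.47 -1.91]
1 (0.514, -0.355, 0.282) [-0.79  0.61  1.26  0.    1.27  0.75]
1 (0.514, -0.355, 0.4) [-0.79  0.52  1.08  0.    1.54  0.75]
1 (0.52, -0.01, 0.282) [-0.25  0.46  1.57 -0.    1.12  1.23]
1 (0.52, -0.01, 0.42) [-0.25  0.32  1.35 -0.    1.47  1.23]
```

View pics/cad.png

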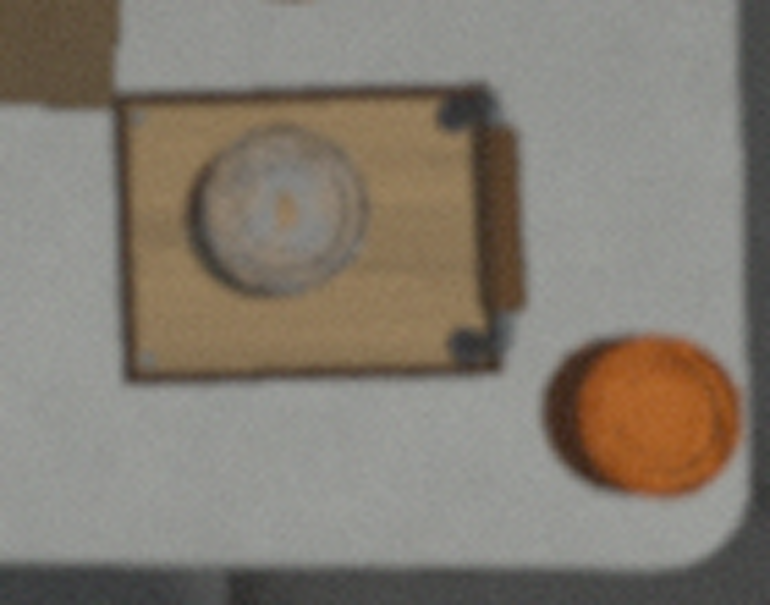

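Candidates for the caddy's tin: the red tin on the caddy (top px 401,268). The orange look-alikes are at (405,170), (406,213) and (468,305), and the grey and gold tins are far left. The close crop shows one wooden tray with a handle at px (442,270) and the red tin on it, so that is the caddy. The box flap hangs near the bay at z≈0.21, so I'll lean the tool toward the robot.

```bash
cat >> h.py <<'E'
TILT=np.radians(18); OFF=.008
BAY=np.array([.5175,.064]); BYAW=1.6607
def tool(cx,cy,yaw,zg=.135,up=0,tilt=TILT,off=OFF):
    """TCP pose grasping handle of caddy at pose (cx,cy,yaw)"""
    f=np.array([np.cos(yaw),np.sin(yaw),0]); l=np.array([-f[1],f[0],0])
    g=np.array([cx,cy,0])-.074*f+off*l+[0,0,zg]
    y=-(np.cos(tilt)*np.array([0,0,1])+np.sin(tilt)*l)   # lean top toward caddy left (robot)
    x=np.cross(y,f)
    q=R.from_matrix(np.stack([x,y,f],1)).as_quat(scalar_first=True)
    return g-y*(.147+up),q
def baypose(bx,by,dyaw=0):
    e=np.array([np.cos(BYAW),np.sin(BYAW)]); n=np.array([-e[1],e[0]])
    p=BAY+bx*e+by*n; return p[0],p[1],BYAW+dyaw
E
python3 - <<'E'
from h import *
for a in [tool(.5124,-.2805,1.608,up=.15),tool(.5124,-.2805,1.608),tool(*baypose(-.1,.01)),tool(*baypose(0,.008)),tool(*baypose(0,.008),up=.15)]:
    r=env.inverse_kinematics(*a); print(a[0].round(3),None if r is None else r.round(2))
im,c,s=grab("wrist"); cv2.imwrite("pics/w0.png",im["color"][:,:,::-1])
fingers.gripper_to(.046)
im,c,s=grab("side"); cv2.imwrite("pics/s1.png",cv2.resize(im["color"][40:160,80:200],None,fx=5,fy=5)[:,:,::-1])
E
```

```text
[ 0.415 -0.358  0.417] [-0.97  0.34  1.34  0.27  1.3  -2.63]
[ 0.462 -0.356  0.275] [-0.9   0.53  1.46  0.3   0.98 -2.65]
[ 0.47  -0.115  0.275] [-0.52  0.38  1.75  0.26  0.77 -2.34]
[ 0.463 -0.015  0.275] [-0.31  0.35  1.8   0.19  0.7  -2.1 ]
[ 0.417 -0.019  0.417] [-0.36  0.09  1.67  0.15  1.1  -2.07]
```

View pics/s1.png

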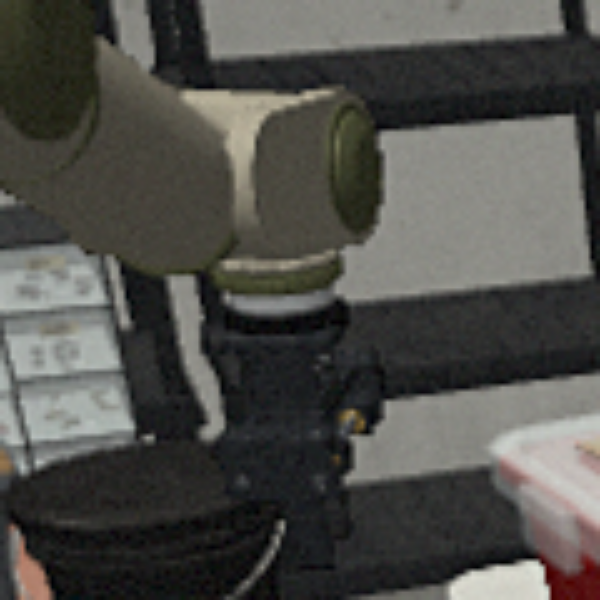

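The side crop shows the gripper clear below the flange. The poses are reachable, so I'm moving above the handle now.

```bash
python3 - <<'E'
from h import *
p,q=tool(.5124,-.2805,1.608,up=.16)
env.movep(p,q)
im,c,s=grab("wrist"); cv2.imwrite("pics/w1.png",im["color"][:,:,::-1]); print(s["time_s"],s["tcp_pos"])
P=cloud(im,c)
m=(P[...,2]>.135)&(P[...,2]<.16)&(abs(P[...,0]-.515)<.05)&(abs(P[...,1]+.353)<.04)
print(P[m].mean(0),cv2.minAreaRect(P[m][:,:2].astype(np.float32)), P[m].min(0),P[m].max(0))
E
```

```text
4.45 [ 0.41267507 -0.3578488   0.4269989 ]
[ 0.50830752 -0.35537563  0.14361927] ((0.5149372816085815, -0.355145126581192), (0.10016106814146042, 0.022006994113326073), 2.1107523441314697) [ 0.4650039  -0.36743051  0.13504349] [ 0.56494746 -0.34271291  0.14869505]
```

View pics/w1.png

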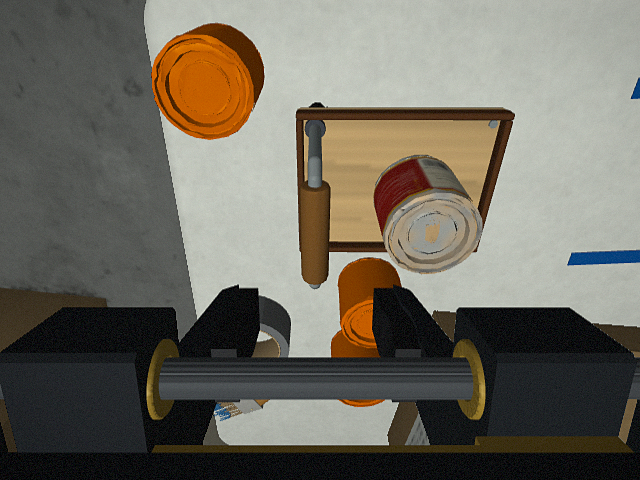

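The wrist view shows the handle at px (315,235), centred between the fingers at about 313, with the red tin clear at (430,230). The pose agrees within 2 mm. Descending and gripping.

```bash
python3 - <<'E'
from h import *
p,q=tool(.5124,-.281,1.608)
print(env.move_l(p,v=.08,until_force=10))
s=env.sense(); print(s["tcp_pos"]-p,s["wrist_force"])
fingers.gripper_to(.015,force=20)
s=env.sense(); print(s["time_s"],s["gripper_width"],s["wrist_force"])
im,c,s=grab("wrist"); cv2.imwrite("pics/w2.png",im["color"][:,:,::-1])
im,c,s=grab("side"); cv2.imwrite("pics/s2.png",cv2.resize(im["color"][180:420,160:480],None,fx=2.4,fy=2.4)[:,:,::-1])
E
```

```text
False
[-4.75416591e-05 -4.20507733e-05  3.35909632e-04] [-0.70545929  0.55237396  0.82888576]
7.1583 0.02094107242219388 [0.23268345 0.56140273 0.11393098]
```

View pics/w2.png

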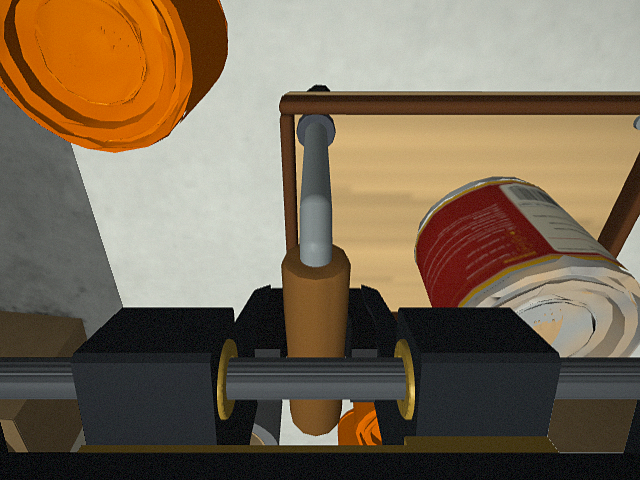

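View pics/s2.png

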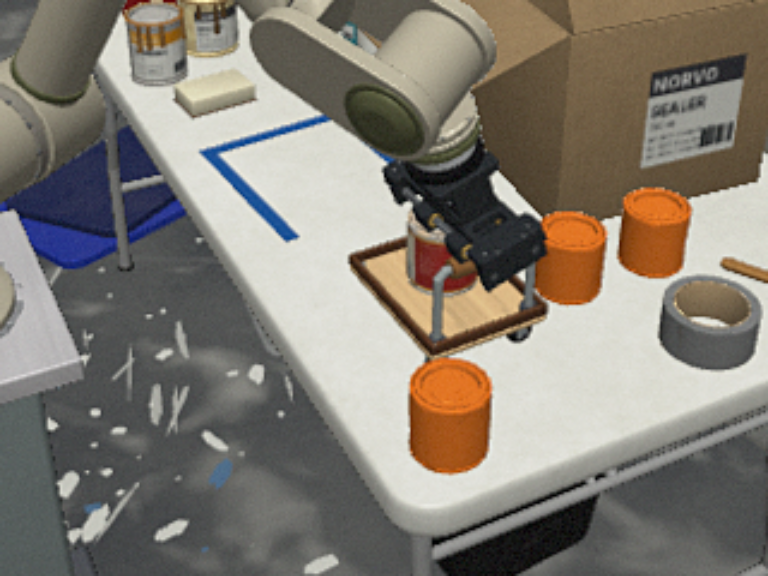

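Gripped: the width is 21 mm on the 22 mm bar, and the bar is between the pads at px (318,330). Rolling straight forwards 120 mm.

```bash
python3 - <<'E'
from h import *
yaw=1.608; d=.12
p,q=tool(.5124+d*np.cos(yaw),-.281+d*np.sin(yaw),yaw)
print(env.move_l(p,v=.06,until_force=25))
s=env.sense(); print(s["time_s"],s["tcp_pos"]-p,s["gripper_width"],s["wrist_force"])
im,c,s=grab("side"); cv2.imwrite("pics/s3.png",cv2.resize(im["color"][180:420,160:480],None,fx=2.4,fy=2.4)[:,:,::-1])
im,c,s=grab("top"); cv2.imwrite("pics/t3.png",cv2.resize(im["color"][200:340,200:500],None,fx=2.6,fy=2.6)[:,:,::-1])
E
```

```text
False
9.4083 [ 5.31524622e-06 -1.29203563e-04 -1.74543018e-05] 0.020742764124927614 [-0.69695545 -0.09882418  0.60628342]
```

View pics/s3.png

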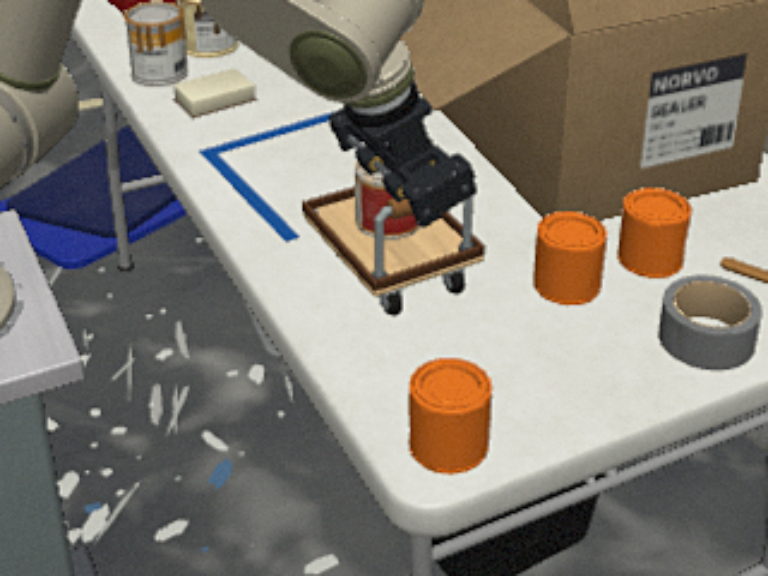

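View pics/t3.png

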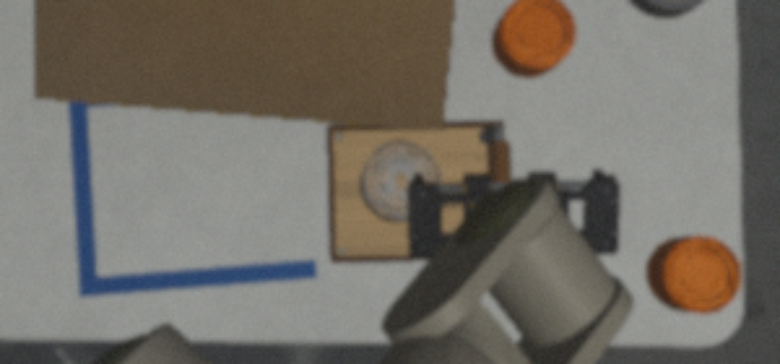

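The side view shows the rear wheels trailing behind the rear edge (px 392,300 and 455,280), with the tin upright. The top view shows the gripper well clear of the flap. Steering in with a gentle diagonal, then straight along the bay axis.

```bash
python3 - <<'E'
from h import *
for a in [(-.15,.021,-.025),(-.075,.008,0),(0,.008,0)]:
    p,q=tool(*baypose(*a))
    print(env.move_l(p,v=.05,orientation=q,until_force=25))
    s=env.sense(); print(s["time_s"],s["tcp_pos"]-p,s["gripper_width"],s["wrist_force"])
im,c,s=grab("side"); cv2.imwrite("pics/s4.png",cv2.resize(im["color"][150:390,160:480],None,fx=2.4,fy=2.4)[:,:,::-1])
im,c,s=grab("top"); cv2.imwrite("pics/t4.png",cv2.resize(im["color"][200:340,200:500],None,fx=2.6,fy=2.6)[:,:,::-1])
E
```

```text
False
11.1083 [-1.59989804e-05 -1.50304169e-04 -1.89253622e-05] 0.020554059037325108 [-1.03485162 -0.25633268  1.51685203]
False
12.7583 [-1.55054113e-05 -1.33213060e-04 -2.51651549e-05] 0.020644892974916743 [-0.46244119  0.21746207  0.26836817]
False
14.4083 [ 2.55308050e-05 -1.52079545e-04 -1.98612257e-05] 0.020706919405404086 [0.51481281 0.39525767 0.58133673]
```

View pics/s4.png

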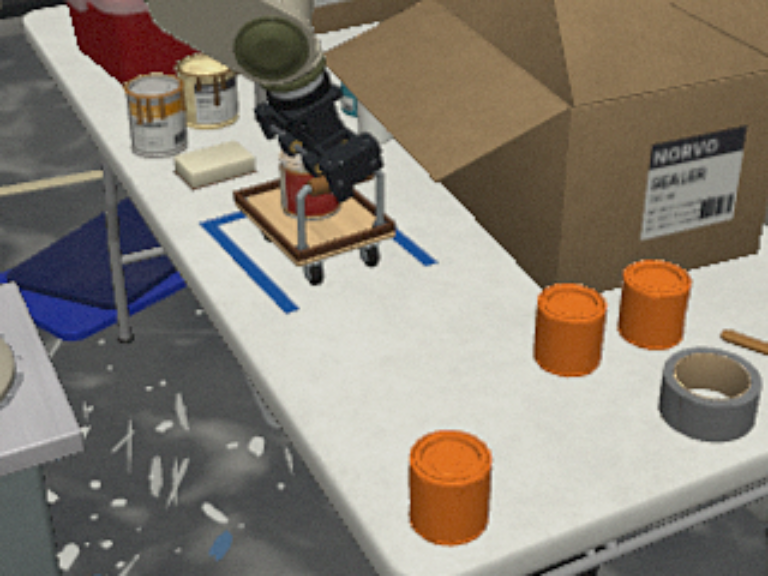

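View pics/t4.png

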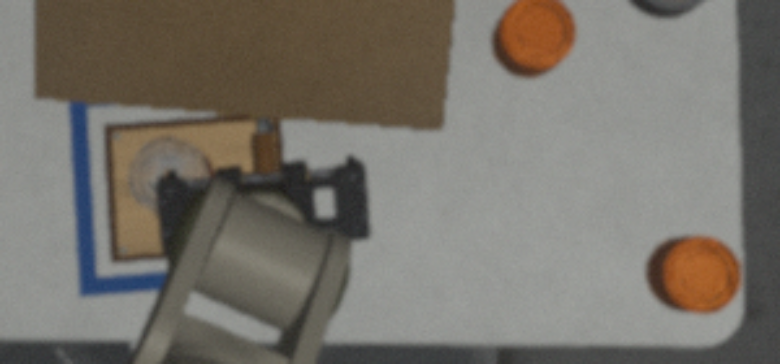

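The top view shows the front rim corners at crop px (108,127) and (113,260), between the tape lines. Checking numerically.

```bash
python3 - <<'E'
from h import *
im,c,s=grab("top")
M=lambda P:np.array([[np.cos(BYAW),np.sin(BYAW)],[-np.sin(BYAW),np.cos(BYAW)]])@(P[:2]-BAY)
for n,p in {"fr":(108,127),"fl":(113,260)}.items():
    print(n,M(ray((p[0]/2.6+199.7,p[1]/2.6+199.7),.062,c)).round(4))
im2,c2,_=grab("side")
# overlay predicted outline+bay
for I,C,k in((im,c,"t"),(im2,c2,"s")):
    v=I["color"][:,:,::-1].copy(); 
    def poly(pts,z,yawp,col):
        e=np.array([np.cos(yawp[2]),np.sin(yawp[2])]);n=np.array([-e[1],e[0]])
        w=[np.r_[np.array(yawp[:2])+a*e+b*n,z] for a,b in pts]
        return proj(np.array(w),C),col
    sc=4; x0,y0=(215,220) if k=="t" else (220,200)
    v=cv2.resize(v[y0:y0+120,x0:x0+150],None,fx=sc,fy=sc,interpolation=cv2.INTER_CUBIC)
    for pts,z,pp,col in (([(.09,.07),(.09,-.07),(-.09,-.07),(-.09,.07)],.062,baypose(0,.008),(0,255,0)),([(.115,.09),(.115,-.09),(-.115,-.09),(-.115,.09)],0,baypose(0,0),(0,0,255))):
        pr,_=poly(pts,z,pp,col); pr=(pr-[x0,y0]+.5)*sc
        cv2.polylines(v,[pr.astype(np.int32)],True,col,1)
    cv2.imwrite(f"pics/ov_{k}.png",v)
E
```

```text
fr [ 0.0833 -0.0599]
fl [0.0864 0.0745]
```

View pics/ov_t.png

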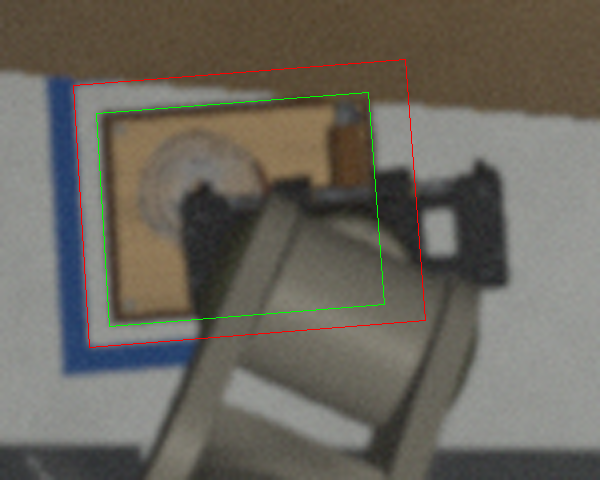

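View pics/ov_s.png

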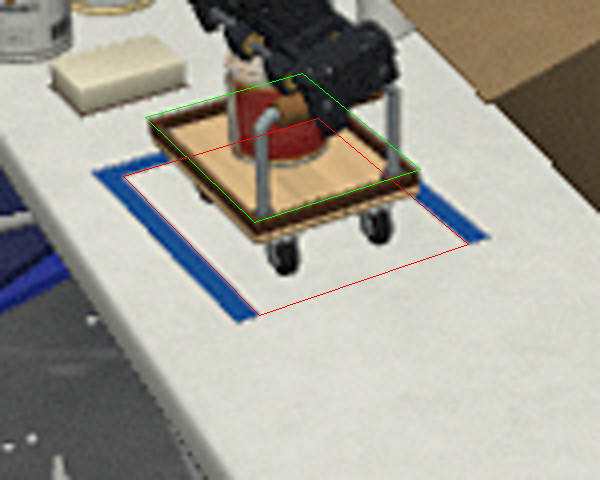

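Both overlays agree: the caddy is square, about 10 mm or more inside each line, and its castors trail back towards the handle (rear wheels at px 285,255 and 378,225). Releasing gently and retreating along the tool axis, away from the flap.

```bash
python3 - <<'E'
from h import *
fingers.gripper_to(.046); env.wait(.3)
p,q=tool(*baypose(0,.008),up=.15)
print(env.move_l(p,v=.08,until_force=10))
env.movep(np.array([.22,-.06,.42]) if env.inverse_kinematics([.22,-.06,.42],q) is not None else p,q)
env.wait(.5)
im,c,s=grab("top"); print(s["time_s"],s["tcp_pos"]); cv2.imwrite("pics/t5.png",cv2.resize(im["color"][200:340,200:500],None,fx=2.6,fy=2.6)[:,:,::-1])
im,c,s=grab("side"); cv2.imwrite("pics/s5.png",cv2.resize(im["color"][180:300,200:360],None,fx=5,fy=5)[:,:,::-1])
E
```

```text
False
18.8 [ 0.22013958 -0.06002201  0.41995062]
```

View pics/t5.png

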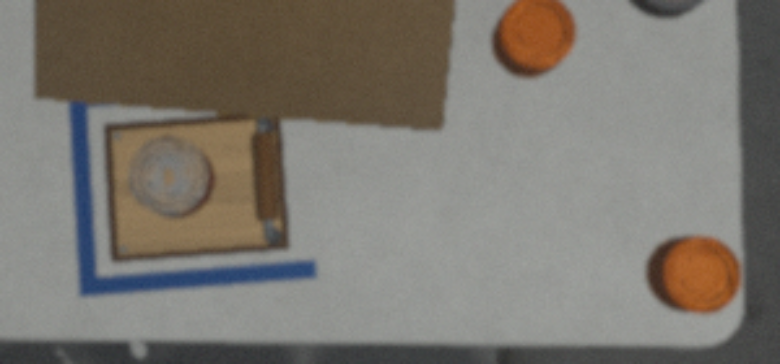

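View pics/s5.png

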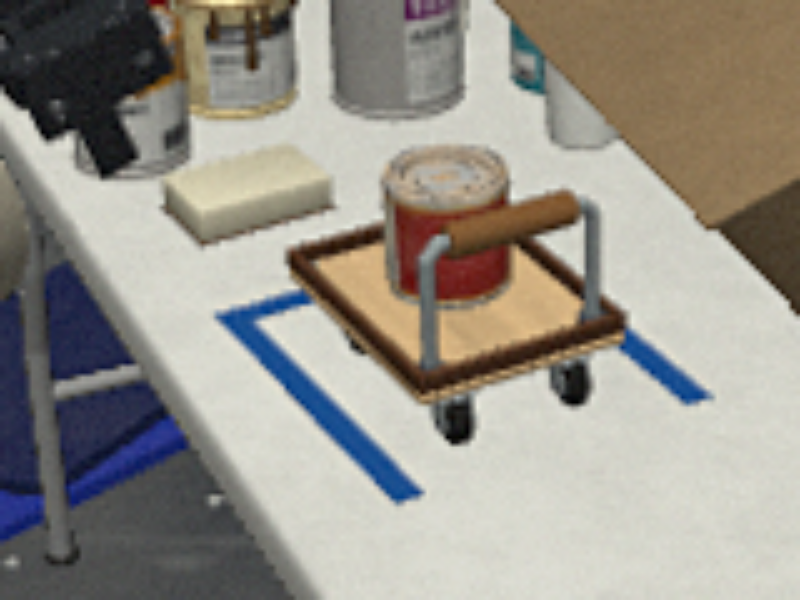

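The top view shows the rim at crop px (108,127), (113,260) and (287,247), inside the tape and parallel to it. The side view shows the tin upright, the castors trailing (455,415 and 572,382) and the gripper clear. Handing in.

```bash
python3 - <<'E'
from rig import env
env.close_job(); print(env.sense()["time_s"])
E
```

```text
the job is handed in; nothing more can be done
the job is handed in; nothing more can be done
```

The caddy is parked front first inside the blue tape, and I handed the job in at about 19 s of the 48 s. I gripped the handle with the tool leaned about 18° to clear the box flap. I then rolled the caddy 120 mm straight forward to swing the castors round and steered it in along the bay's axis. After letting go, I moved the arm clear.

- **Position:** the front deck corners measured about x = 83–86 mm, y = −60 and +75 mm in the bay frame, taken just before release. That is inside the inner lines (115 and ±90 mm) by at least 15 mm. They looked unchanged in the top view after release.
- **Squareness:** the caddy is square to the tape within about 0.03 rad.
- **Castors:** both rear castors visibly trail towards the handle. The front ones are mostly hidden under the deck, so I am going by the distance rolled rather than seeing their angles.
- **Tin and surroundings:** the tin is standing upright on the deck. The wrist force readings I took were under about 2 N, and nothing suggests the bystanders were touched, though I did not measure their positions again.
- **Disagreement:** the measured pose was about 5 mm short of the commanded one along the bay, and up to about 3 mm off sideways. Both are well within the margins.

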